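# Load a column into the bench oven through its flush ring-pull hatch

## Task

Someone left a small white bottle on the column oven's hatch: stand it upright on the bench, then flip the recessed ring pull up out of the still shut hatch and lift the hatch by it to its stop. Lay the longer of the two columns lying on the bench level and centred in the empty rear pair of saddles, without dropping or forcing it, let go of it, and swing the hatch gently shut so that hatch and ring lie flush again. Do not knock anything over, and leave the short columns and everything else where they are.

Things in the scene. Friction and masses are not known exactly. Their poses are not given: they have to be found in the camera images.
- oven: column oven, fixed to the bench: low white case 256 (x, depth) x 270 (y, width) x 90 mm high, dark band on its front. Origin under its centre; x points from front to back, y to its left, z up. The grey hatch in its top covers a well: floor 19 mm above the bench, x from -102 to +112 mm, 229 mm wide. In the well are two pairs of saddles, the rear one empty
- saddle_mid (a point): where the middle of the seated long column's axis belongs, midway between the two rear saddles: at x = +14, y = 0, z = 45 mm of the oven, axes as the oven's. The saddles stand at y = -48 and +48 mm, are 12 mm long in y, with a level seat 40 mm above the bench, 15 mm wide, and cheeks that flare to about 37 mm apart at 53 mm above the bench
- hatch (a joint): opening angle, rad: 0 shut, flush with the case's top; 1.13 (65 degrees) at its stop, where it leans over the rear of the well, so that the rear saddles are then reached only with the tool leaning 20 to 45 degrees towards the oven's front. A stiff damped hinge holds it at any angle; lifting takes 6 N or so at the ring, shutting 3 N near its front edge. Slab 30 mm thick, 212 mm from hinge to front edge, 226 mm wide
- hatch_hinge (a point): middle of the hinge line, at the rear end of the hatch's top face, which runs along the oven's y; on the oven at x = +111, y = 0, z = 90 mm
- hatch_edge (a point): point on the hatch's top face at mid-width, 205 mm from the hinge line and 6.5 mm from the front edge; moves with the hatch
- ring (a joint): angle of the ring pull from the hatch, rad: 0 flat in its recess just under the hatch's top face, 1.57 square to the hatch, 1.75 at its stop; it swings freely and falls back by its weight
- ring_bar (a point): middle of the free bar of the ring pull, a D of 8 mm round bar, 66 mm wide. The bar is parallel to the oven's y, 48 mm from the ring's pivot line, which lies 190 mm from the hinge line, 7.5 mm below the hatch's top face. Flat, the bar lies on the hinge side, 142 mm from the hinge line; it swings up and forward. Recess: 106 to 198 mm from the hinge line, 84 mm wide, 24 mm deep; a finger fits either side of the bar
- small_bottle_mid (a point): centre, half-way up, of the small white screw-cap bottle that stands on the rear part of the hatch: body 37 mm in diameter, 64 mm high, 74 mm with its 28 mm cap, z up, about 60 g
- long_column_mid (a point): centre of the long steel column, 182 mm long along its y: a 10 mm bar with 18 mm end fittings that begin 63 mm either side of the middle; about 120 g. Lying on the bench its axis is 8 mm up. It lies to the left or to the right in front of the oven; behind the left place stand a tall computer case (front at x = 0.54, y from 0.02 to 0.20 m) and, beyond y = 0.28 m, a tall instrument stack (front at x = 0.45)
- short_column_mid (a point): centre of the short steel column on the bench, 142 mm long along its y, otherwise alike; not to be used. It lies on the other side from the long one.
- fitted_column_mid (a point): centre of a short column, 142 mm long along its y, already lying in the oven's front saddles (at x = -64 mm of the oven, axis 45 mm above the bench); to stay there
- reagent_jar: clear jar, 55 mm in diameter, 123 mm high, standing right of the oven; origin under its centre; bystander
- wrench: small open-ended spanner lying flat, 142 mm long along its y, 25 mm wide, 8 mm high; origin under its centre; bystander
There are look-alikes about, which are no part of the job. What is shaped like the part that bears small_bottle_mid but blue, red or turquoise is not meant.

How it is judged:
By the outcome, as a careful person would: the job done as asked, in the order asked, and still so for the second after the job is handed in, with the robot touching nothing.
It also fails if it takes over 72 s, if anything falls off the work surface, if the arm or the gripper's body presses on something with over 40 N, if the wrist force passes 120 N, or if a joint passes its speed limit or range.

## Robot

A 6-joint arm with a two-finger parallel gripper is mounted at the origin on a cart in front of the work surface, level with it; the furniture and walls round the work are solid. World frame = base frame: x ahead of the robot, y to its left, z up, the work surface at z = 0. Lengths are in m, angles in rad, forces in N, time in s.
With the tool pointing down it reaches from about 0.275 to 0.725 m from the base axis. Payload 15.9 kg.
Tool frame: the origin (TCP) lies midway between the tips of the shut fingers; the grasp point (between the pads) lies 19 mm behind it; z points along the fingers, y is the line along which they close (so a half turn about z gives the same grasp; the last joint's range is limited). The gripper opens to 85 mm and grips with 20 to 120 N. Pads are 22 mm wide; open, the fingers measure 114 mm over their backs; the gripper's body (76 mm by 85 mm) begins 54 mm behind the grasp point. The pads swing forward as they close: fully open they stand 13 mm farther back than shut.
Start: joints at [-1.261, 0.213, -0.034, 1.323, 0, 1.571], TCP at [0.152, -0.476, 0.231] pointing down, gripper open.
Joint ranges: [-2.98, 2.98], [-0.74, 1.72], [-1.14, 1.35], [-2.1, 2.04], [-1.57, 1.44], [-3.14, 3.14]. Speed limits (rad/s): [1.89, 1.89, 2.39, 2.57, 3.14, 3.14].

## Interface

Orientations are given as a unit quaternion [w, x, y, z].
In Python, from bench import status, camera, workorder gives the robot as it stands.
- The arm moves only by the tool servo_tool, never from a script. Its argument "deltas" is a list of rows, each a list of 3 entries, a list of its own where there are three numbers: the opening, from -1 (shut) to 1 (fully open), so that 0 is half open, then the shift along the world's x, y, z in cm, then the turn about the world's z in rad. A call has 1 to 20 rows; each row is the pose to reach, as a shift and turn from the pose commanded when the call began; what a row does not reach only later rows make up. A row lasts 1/10 s, in which the tool goes at most 50 mm and 8.59 degrees, less where a joint would pass 70% of its speed; a pose out of reach is approached as far as the arm can. A call with a gripper value outside its range is refused whole. The fingers move at their own pace and stop on an object; "force" is the grip in N (left out, the last holds). Time passes only in rows, so rows that repeat a pose let the fingers close. It gives the time, the measured TCP pose, the force, the opening and the grip force at its end, in the units of the state.
- status.sense(): the state, without advancing time (a new reading comes with each control period).
- camera(name): name is "side" or "top" or "wrist"; returns a dict with "img" (480x640x3 uint8, red, green, blue), "fov_y" (degrees; the focal length in pixels is half the picture's height over the tangent of half this angle, whatever the lens; pixels are square), "cx", "cy" (the principal point, pixels), "rvec" (rotation vector, rad) and "tvec" (3), from world to camera coordinates, as OpenCV has them. Camera axes: x right, y down, z forward; pixel columns grow to the right and rows downward; lengths in m; the calibration is good to about 2 mm. A picture is of the moment at which its call begins. There is no depth.
- workorder.hand_in(): hands the job in; it is judged then, once.
The state is a dict: "clock": time; "qpos": joint angles; "joint_vel": joint speeds; "joint_torque": joint torques, N m; "ee_pos": TCP position; "eef_rot": TCP orientation; "ft_force": force on the tool from outside, world axes, zero at the start; "moment": the same for the moment, N m; "grip_width": finger opening in m; "grip_force": force on a finger pad.
Only numpy, scipy, OpenCV 4.12 (cv2) and the standard library are available. Lean on these libraries where they do the work, as an engineer would, in place of code of your own. Each camera call takes 0.05 s, during which the arm holds its last target. There are 200 camera calls.

## Working session

There is one attempt and no reset: what is moved stays moved. The work goes in short steps, Python scripts to look and compute and a tool call to move; the robot and the scene stay as the last step left them, time stands still between calls to the robot, and variables do not carry over. Pictures are saved under pics/ and viewed, at most 10 in all, crops included, and the job is handed in when it is done.

Besides the shell and the picture viewer there is one more tool, called in YAML: its name, and indented under it one key for each argument. servo_tool: Moves the arm, as the interface text tells. Its arguments: {"type":"object","properties":{"deltas":{"type":"array"},"force":{"type":"number"}},"required":["deltas"]}

```bash
ls; mkdir -p pics; python3 - <<'E'
from bench import status,camera
import cv2,numpy as np
print(status.sense())
for n in("top","side"):
    c=camera(n);cv2.imwrite(f"pics/{n}0.png",c["img"][:,:,::-1]);c.pop("img");print(n,c, -cv2.Rodrigues(np.array(c["rvec"],float))[0].T@np.array(c["tvec"],float).ravel())
E
```

```text
pics
{'clock': 0.0, 'qpos': array([-1.26098653e+00,  2.13352125e-01, -3.50656284e-02,  1.32353597e+00,
       -4.51805773e-06,  1.57080768e+00]), 'joint_vel': array([ 0.00048072,  0.00165361, -0.00053246, -0.00061462, -0.000393  ,
       -0.00182027]), 'joint_torque': array([-2.67957521e-04, -6.86166930e+01,  4.87118554e+01,  1.74542970e-02,
       -1.25173437e-04, -1.50274918e-06]), 'ee_pos': array([ 0.15232731, -0.47585237,  0.23081561]), 'eef_rot': array([-5.71419457e-04,  9.88026919e-01,  1.54280500e-01, -9.15202593e-05]), 'ft_force': array([-0.15849559, -0.33042988, -0.59847426]), 'moment': array([ 0.02080031,  0.00101306, -0.03498194]), 'grip_force': 0.0, 'grip_width': 0.08551382979635795}
top {'fov_y': 51.31371038013975, 'cx': 315.457963323983, 'cy': 235.4615984578648, 'rvec': array([ 2.14627509, -2.13242532,  0.21227426]), 'tvec': array([-0.1811182 ,  0.60179164,  1.11949164])} [ 0.39740282 -0.15208508  1.21126366]
side {'fov_y': 44.835408305007654, 'cx': 317.5342041470422, 'cy': 249.46113916374458, 'rvec': array([ 0.73145519, -2.40358072,  1.37296817]), 'tvec': array([0.39929687, 0.33027389, 1.05073856])} [-0.06681086  0.83751118  0.81650579]
```

View pics/top0.png

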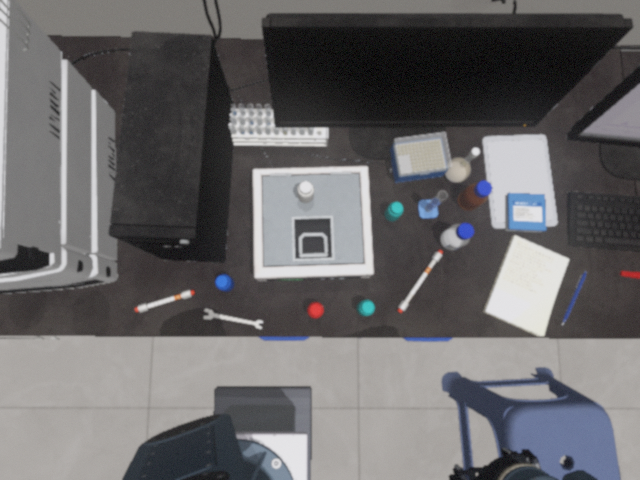

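View pics/side0.png

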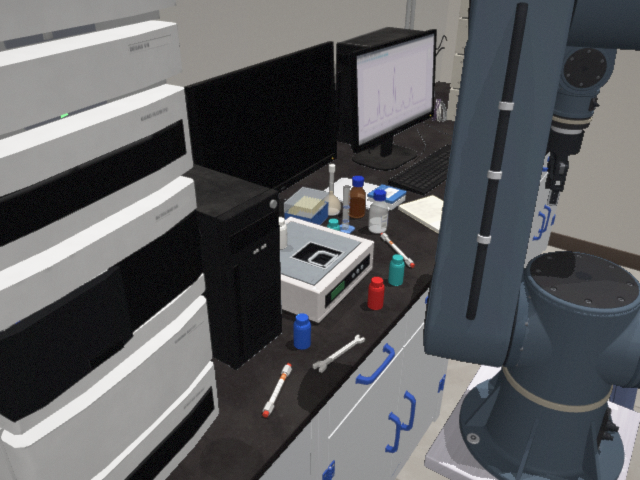

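```bash
cat > h.py <<'E'
import numpy as np,cv2
from bench import status,camera
def K(c):
    f=240/np.tan(np.radians(c["fov_y"])/2);return np.array([[f,0,c["cx"]],[0,f,c["cy"]],[0,0,1]])
def ray(c,u,v,z):
    R=cv2.Rodrigues(np.array(c["rvec"],float))[0];t=np.array(c["tvec"],float).ravel()
    o=-R.T@t;d=R.T@np.linalg.inv(K(c))@[u,v,1];return o+d*(z-o[2])/d[2]
def proj(c,P):
    return cv2.projectPoints(np.array(P,float).reshape(-1,1,3),np.array(c["rvec"],float),np.array(c["tvec"],float),K(c),None)[0].reshape(-1,2)
def crop(c,x0,y0,x1,y1,s,name):
    cv2.imwrite(f"pics/{name}.png",cv2.resize(np.ascontiguousarray(c["img"][y0:y1,x0:x1,::-1]),None,fx=s,fy=s,interpolation=cv2.INTER_CUBIC))
E
python3 - <<'E'
from h import *
c=camera("top");crop(c,240,155,470,325,3.4,"topc")
for p in[(252,169),(369,166),(374,276),(254,279)]:print(p,ray(c,*p,.09))
for p in[(402,310),(438,252),(136,309),(193,292)]:print(p,ray(c,*p,.008))
print(ray(c,305,187,.164))
E
```

```text
(252, 169) [ 0.75263767 -0.02798629  0.09      ]
(369, 166) [ 0.76313624 -0.30121896  0.09      ]
(374, 276) [ 0.50508642 -0.30882404  0.09      ]
(254, 279) [ 0.49657396 -0.03927646  0.09      ]
(402, 310) [ 0.43194751 -0.38616538  0.008     ]
(438, 252) [ 0.57278363 -0.4782204   0.008     ]
(136, 309) [0.43105825 0.24552769 0.008     ]
(193, 292) [0.47187503 0.11329956 0.008     ]
[ 0.68998843 -0.15171921  0.164     ]
```

View pics/topc.png

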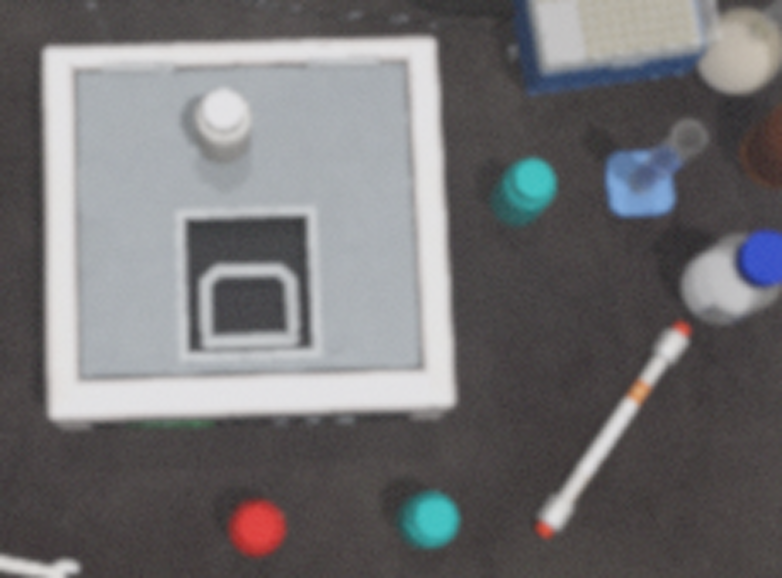

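```bash
python3 - <<'E'
from h import *
c=camera("top");S=lambda p:(p[0]/3.4+240-.35,p[1]/3.4+155-.35)
P=np.array([ray(c,*S(p),.09)[:2] for p in[(43,47),(437,37),(456,405),(50,418)]])
M=np.array([[.128,.135],[.128,-.135],[-.128,-.135],[-.128,.135]])
m=P.mean(0);H=M.T@(P-m);psi=np.arctan2(H[0,1]-H[1,0],H[0,0]+H[1,1]);R=np.array([[np.cos(psi),-np.sin(psi)],[np.sin(psi),np.cos(psi)]])
print("oven",m,psi,np.round(P-m-M@R.T,4))
for n,q in dict(saddle=(.014,0),hinge=(.111,0),edge=(-.094,0),bar=(-.031,0),pivot=(-.079,0)).items():print(n,m+R@q)
for p in[(203,340),(297,340),(205,285),(222,268),(280,267),(250,267),(250,341)]:print("ring",p,R.T@(ray(c,*S(p),.083)[:2]-m))
a,b=ray(c,*S((543,530)),.008),ray(c,*S((685,325)),.008);print("col",a,b,(a+b)/2,np.linalg.norm(a-b),np.arctan2(*(b-a)[1::-1]))
print("cap",ray(c,*S((223,110)),.164),[ray(c,*S(q),0)[:2] for q in[(400,0)]])
for nm,p in dict(red=(258,528),turq=(431,520),).items():print(nm,ray(c,*S(p),.074))
E
```

```text
oven [ 0.63200868 -0.16907953] 0.03923988259249431 [[-0.0007  0.0005]
 [-0.001  -0.0004]
 [ 0.0007  0.0006]
 [ 0.0009 -0.0008]]
saddle [ 0.6459979  -0.16853032]
hinge [ 0.74292323 -0.16472502]
edge [ 0.53808104 -0.17276714]
bar [ 0.60103254 -0.17029566]
pivot [ 0.55306949 -0.17217869]
ring (203, 340) [-0.07750801  0.03200421]
ring (297, 340) [-0.07950068 -0.03096183]
ring (205, 285) [-0.04019769  0.02957052]
ring (222, 268) [-0.02891691  0.01776697]
ring (280, 267) [-0.02943133 -0.02140488]
ring (250, 267) [-0.02881036 -0.00114696]
ring (250, 341) [-0.07917922  0.00056393]
col [ 0.43065498 -0.37978216  0.008     ] [ 0.57719873 -0.4860719   0.008     ] [ 0.50392685 -0.43292703  0.008     ] 0.18103197878468924 -0.6275117365265006
cap [ 0.68998741 -0.15223506  0.164     ] [array([ 0.82217672, -0.28380424])]
red [ 0.42917732 -0.1777398   0.074     ]
turq [ 0.43502637 -0.29272266  0.074     ]
```

servo_tool:
  deltas:
    - [1,[53.8,32.4,0],1.3]
    - [1,[53.8,32.4,0],1.3]
    - [1,[53.8,32.4,0],1.3]
    - [1,[53.8,32.4,0],1.3]
    - [1,[53.8,32.4,0],1.3]
    - [1,[53.8,32.4,0],1.3]
    - [1,[53.8,32.4,0],1.3]
    - [1,[53.8,32.4,0],1.3]
    - [1,[53.8,32.4,0],1.3]
    - [1,[53.8,32.4,0],1.3]
    - [1,[53.8,32.4,0],1.3]
    - [1,[53.8,32.4,0],1.3]
    - [1,[53.8,32.4,0],1.3]
    - [1,[53.8,32.4,0],1.3]
    - [1,[53.8,32.4,0],1.3]
    - [1,[53.8,32.4,0],1.3]
  force: 30

```text
clock: 1.8
ee_pos: [0.6898, -0.1528, 0.2315]
eef_rot: [-0.0, 0.693, 0.721, -0.0]
ft_force: [-0.1, -0.2, 0.4]
grip_width: 0.0854
grip_force: 0.0
```

servo_tool:
  deltas:
    - [1,[0,0,-4],0]
    - [1,[0,0,-8],0]
    - [1,[0,0,-11],0]
    - [1,[0,0,-12.3],0]
    - [1,[0,0,-12.3],0]
    - [-0.5,[0,0,-12.3],0]
    - [-0.5,[0,0,-12.3],0]
    - [-0.5,[0,0,-12.3],0]
    - [-0.5,[0,0,-12.3],0]
    - [-0.5,[0,0,-12.3],0]

```text
clock: 2.8
ee_pos: [0.691, -0.1523, 0.1096]
eef_rot: [0.001, 0.693, 0.721, 0.0]
ft_force: [-0.1, -0.0, 5.8]
grip_width: 0.0366
grip_force: 29.3
```

```bash
python3 - <<'E'
from h import *
c=camera("wrist");cv2.imwrite("pics/w1.png",c["img"][:,:,::-1]);s=status.sense();print(s["qpos"],s["grip_width"],s["grip_force"],s["ee_pos"])
E
```

```text
[-2.16926094e-01  6.95816415e-01  3.98872938e-01  1.27196119e+00
 -1.00897451e-04  1.31482770e+00] 0.036570455668257375 29.29695099592209 [ 0.69103152 -0.15233181  0.10962339]
```

servo_tool:
  deltas:
    - [-0.5,[0,0,3],0]
    - [-0.5,[0,0,8],0]
    - [-0.5,[-3,-4,10],0]
    - [-0.5,[-6,-8,10],0]
    - [-0.5,[-9,-12,10],0]
    - [-0.5,[-12,-16,10],0]
    - [-0.5,[-15,-20,10],0]
    - [-0.5,[-18,-24,10],0]
    - [-0.5,[-21,-28,10],0]
    - [-0.5,[-24,-32,6],0]
    - [-0.5,[-27,-34.8,2],0]
    - [-0.5,[-27,-34.8,-2],0]
    - [-0.5,[-27,-34.8,-5],0]
    - [-0.5,[-27,-34.8,-7],0]
    - [-0.5,[-27,-34.8,-8],0]
    - [-0.5,[-27,-34.8,-8.6],0]
    - [-0.5,[-27,-34.8,-8.9],0]
    - [-0.5,[-27,-34.8,-8.9],0]

```text
clock: 4.65
ee_pos: [0.421, -0.5005, 0.0202]
eef_rot: [0.001, 0.693, 0.721, -0.0]
ft_force: [0.4, 0.6, -0.4]
grip_width: 0.0363
grip_force: 30.6
```

```bash
python3 - <<'E'
from h import *
c=camera("top");crop(c,240,155,470,325,3.4,"top2");s=status.sense();print(s["qpos"],s["grip_width"],s["ft_force"],s["ee_pos"])
c=camera("side");crop(c,330,170,490,290,4,"side2")
E
```

```text
[-8.71557559e-01  6.34321004e-01  5.60430764e-02  9.91012513e-01
 -1.25258131e-05  6.59999270e-01] 0.036106671664926995 [-0.76732032  0.78175637 -0.64370062] [ 0.42099729 -0.50060463  0.02035772]
```

View pics/side2.png

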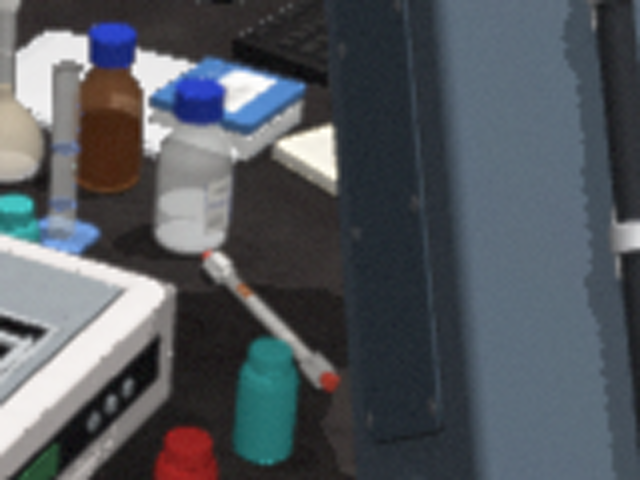

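servo_tool:
  deltas:
    - [-0.5,[0,0,-0.1],0]
    - [-0.5,[0,0,-0.1],0]
    - [-0.5,[0,0,-0.1],0]

```text
clock: 5.05
ee_pos: [0.421, -0.5007, 0.0196]
eef_rot: [0.001, 0.693, 0.721, -0.0]
ft_force: [-1.1, 1.9, 8.3]
grip_width: 0.0363
grip_force: 31.3
```

servo_tool:
  deltas:
    - [-0.1,[0,0,0],0]
    - [0.5,[0,0,0],0]
    - [0.8,[0,0,0],0]
    - [0.8,[0,0,0.5],0]
    - [0.8,[0,0,3],0]
    - [0.8,[0,0,7],0]
    - [0.8,[0,0,12],0]
    - [0.8,[1,2,16],0]
    - [0.5,[4,6,18],0]
    - [0,[7,11,18],0]
    - [-0.3,[9,16,18],0]
    - [-0.3,[12,21,18],0]
    - [-0.3,[15,26,18],0]
    - [-0.3,[18.1,31,16],0]
    - [-0.3,[18.1,33,13],0]
    - [-0.3,[18.1,33,11],0]
    - [-0.3,[18.1,33,11],0]
    - [-0.3,[18.1,33,11],0]

```text
clock: 6.85
ee_pos: [0.6011, -0.1702, 0.1287]
eef_rot: [-0.0, 0.693, 0.721, -0.0]
ft_force: [-0.3, 0.0, 1.1]
grip_width: 0.0298
grip_force: 0.0
```

```bash
python3 - <<'E'
from h import *
a=camera("top");b=camera("wrist");s=status.sense();print(s["grip_width"],s["ee_pos"],s["qpos"],proj(b,[s["ee_pos"],s["ee_pos"]-[0,0,.03],[.601,-.1703,.0825]]))
print(proj(a,[.42,-.5,.07]))
cv2.imwrite("pics/m3.png",np.hstack([cv2.resize(a["img"][230:350,380:540,::-1],(400,300)),cv2.resize(b["img"][:,:,::-1],(400,300))]))
E
```

```text
0.03002544782357772 [ 0.60179689 -0.17143599  0.13002436] [-2.77414042e-01  5.04897092e-01  1.26623861e-01  1.19051657e+00
 -2.14373360e-04  1.25541476e+00] [[316.0555267  323.63620942]
 [315.54450345 289.28205677]
 [313.75910727 271.38410684]]
[[457.32744858 314.81093239]]
```

View pics/m3.png

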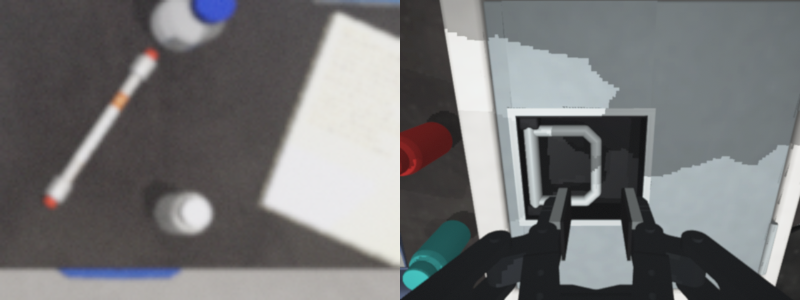

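servo_tool:
  deltas:
    - [-0.3,[0,0,-2.5],0]
    - [-0.3,[0,0,-4.5],0]
    - [-0.3,[0,0,-5.7],0]
    - [-0.3,[0,0,-5.7],0]
    - [-0.9,[0,0,-5.7],0]
    - [-0.9,[0,0,-5.7],0]
    - [-0.9,[0,0,-5.7],0]
  force: 25

```text
clock: 7.65
ee_pos: [0.6017, -0.1707, 0.0726]
eef_rot: [0.001, 0.693, 0.721, 0.0]
ft_force: [-5.3, -1.8, 6.8]
grip_width: 0.0068
grip_force: 25.0
```

servo_tool:
  deltas:
    - [-0.9,[-0.05,0,0.6],0]
    - [-0.9,[-0.16,0,1.2],0]
    - [-0.9,[-0.4,0,1.8],0]
    - [-0.9,[-0.65,0,2.4],0]
    - [-0.9,[-1.0,-0.05,2.9],0]
    - [-0.9,[-1.4,-0.05,3.4],0]
    - [-0.9,[-1.9,-0.05,3.8],0]
    - [-0.9,[-2.4,-0.1,4.15],0]
    - [-0.9,[-3.0,-0.1,4.45],0]
    - [-0.9,[-3.6,-0.15,4.65],0]
    - [-0.9,[-4.2,-0.15,4.75],0]
    - [-0.9,[-4.8,-0.2,4.8],0]
    - [-0.9,[-4.8,-0.2,4.8],0]

```text
clock: 8.95
ee_pos: [0.5544, -0.1726, 0.1218]
eef_rot: [0.002, 0.693, 0.721, 0.001]
ft_force: [1.0, -1.7, 14.5]
grip_width: 0.007
grip_force: 26.4
```

```bash
python3 - <<'E'
from h import *
f=np.radians(95);w=np.array([190-48*np.cos(f),-7.5+48*np.sin(f)])
B=np.array([-190,40.5])
for t in range(0,69,4):
    T=np.radians(t);p=np.array([-w[0]*np.cos(T)+w[1]*np.sin(T),w[0]*np.sin(T)+w[1]*np.cos(T)])-B;p/=10
    print(t,np.round([p[0],.039*p[0],p[1]],2))
b=camera("side");a=camera("wrist");s=status.sense();print(s["ee_pos"],s["ft_force"],s["grip_width"])
cv2.imwrite("pics/m4.png",np.hstack([cv2.resize(b["img"][150:330,240:480,::-1],(400,300)),cv2.resize(a["img"][:,:,::-1],(400,300))]))
E
```

```text
0 [-0.42 -0.02 -0.02]
4 [-0.09 -0.    1.33]
8 [0.33 0.01 2.65]
12 [0.84 0.03 3.93]
16 [1.45 0.06 5.18]
20 [2.13 0.08 6.38]
24 [2.9  0.11 7.53]
28 [3.75 0.15 8.63]
32 [4.67 0.18 9.66]
36 [ 5.66  0.22 10.63]
40 [ 6.72  0.26 11.52]
44 [ 7.83  0.31 12.34]
48 [ 9.    0.35 13.08]
52 [10.22  0.4  13.73]
56 [11.48  0.45 14.3 ]
60 [12.78  0.5  14.78]
64 [14.11  0.55 15.17]
68 [15.46  0.6  15.46]
[ 0.55472953 -0.1725508   0.121754  ] [ 1.30462775 -1.47348754 14.05767525] 0.00676171383646199
```

View pics/m4.png

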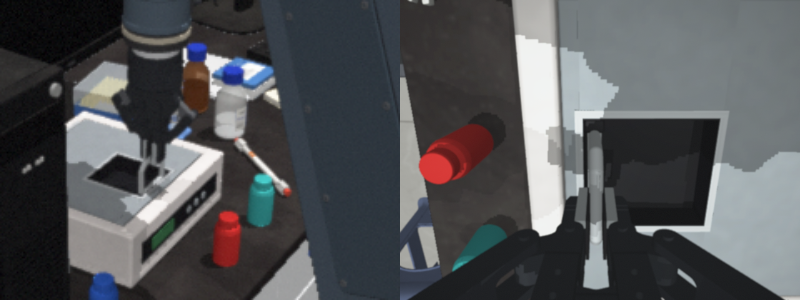

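servo_tool:
  deltas:
    - [-0.9,[-0.4,0,0.2],0]
    - [-0.9,[-0.2,0,0.9],0]
    - [-0.9,[0,0,1.7],0]
    - [-0.9,[0.3,0,2.6],0]
    - [-0.9,[0.8,0.05,3.9],0]
    - [-0.9,[1.45,0.05,5.2],0]
    - [-0.9,[2.1,0.1,6.4],0]
    - [-0.9,[2.9,0.1,7.5],0]
    - [-0.9,[3.75,0.15,8.6],0]
    - [-0.9,[4.7,0.2,9.7],0]
    - [-0.9,[5.7,0.2,10.6],0]
    - [-0.9,[6.7,0.25,11.5],0]
    - [-0.9,[7.8,0.3,12.3],0]
    - [-0.9,[9.0,0.35,13.1],0]
    - [-0.9,[10.2,0.4,13.7],0]
    - [-0.9,[11.5,0.45,14.3],0]
    - [-0.9,[12.8,0.5,14.8],0]
    - [-0.9,[13.7,0.5,15.1],0]
    - [-0.9,[13.7,0.5,15.1],0]

```text
clock: 10.95
ee_pos: [0.6909, -0.1671, 0.2704]
eef_rot: [-0.0, 0.693, 0.721, 0.0]
ft_force: [0.2, -1.0, 2.7]
grip_width: 0.0068
grip_force: 24.9
```

```bash
python3 - <<'E'
from h import *
a=camera("wrist");b=camera("side");s=status.sense();print(s["ee_pos"],s["ft_force"],s["grip_width"],s["qpos"])
cv2.imwrite("pics/m5.png",np.hstack([cv2.resize(b["img"][90:330,200:520,::-1],(400,300)),cv2.resize(a["img"][:,:,::-1],(400,300))]))
E
```

```text
[ 0.69057828 -0.16705848  0.27060448] [ 1.19942686 -0.98506674  1.77476955] 0.006603181756694258 [-2.37506285e-01  7.54159762e-01  9.14479504e-01  1.73027230e+00
  3.49327530e-04  1.29410708e+00]
```

View pics/m5.png

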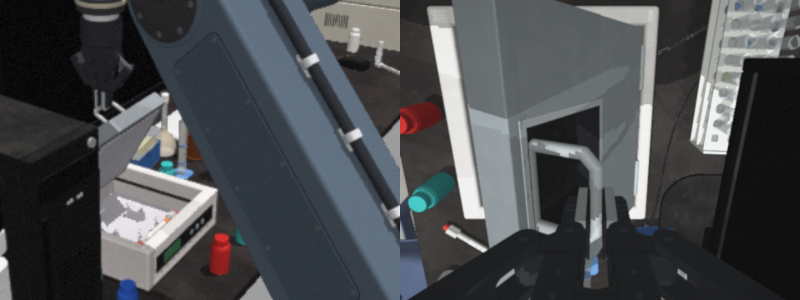

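servo_tool:
  deltas:
    - [-0.9,[0.5,0,0.1],0]
    - [-0.9,[1.0,0.05,0.2],0]
    - [-0.9,[1.4,0.05,0.3],0]
    - [-0.9,[1.4,0.05,0.3],0]

```text
clock: 11.45
ee_pos: [0.7014, -0.1667, 0.2716]
eef_rot: [-0.003, 0.693, 0.721, -0.003]
ft_force: [-23.1, -1.2, -8.5]
grip_width: 0.0069
grip_force: 24.6
```

servo_tool:
  deltas:
    - [-0.9,[-0.6,0,-0.1],0]
    - [-0.4,[-0.8,0,-0.1],0]
    - [-0.3,[-0.8,0,0],0]
    - [-0.3,[-0.8,0,0],0]
    - [-0.3,[-0.8,0,1],0]
    - [-0.3,[-0.8,0,4],0]
    - [-0.3,[-0.8,0,8],0]
    - [0,[-4,-4,10],-0.1]
    - [0,[-7,-8,10],-0.2]
    - [0,[-10,-12,10],-0.3]
    - [0,[-13,-16,10],-0.4]
    - [0,[-16,-20,10],-0.5]
    - [0,[-19,-23,10],-0.6]
    - [0,[-21,-25.5,10],-0.7]
    - [0,[-21,-25.5,10],-0.75]
    - [0,[-21,-25.5,10],-0.75]
    - [0,[-21,-25.5,10],-0.75]

```text
clock: 13.15
ee_pos: [0.495, -0.4213, 0.3733]
eef_rot: [-0.0, 0.909, 0.418, 0.0]
ft_force: [1.3, 0.7, -0.1]
grip_width: 0.0427
grip_force: 0.0
```

```bash
python3 - <<'E'
from h import *
b=camera("side");s=status.sense();print(s["ee_pos"],s["eef_rot"],s["qpos"])
crop(b,200,90,520,330,1.9,"s6")
E
```

```text
[ 0.49536075 -0.42090959  0.37313063] [-1.00321153e-04  9.08443599e-01  4.18007410e-01  1.48353166e-04] [-7.04493392e-01  7.01692385e-01  1.10064505e+00  1.96980589e+00
  3.53629807e-04  1.57459764e+00]
```

View pics/s6.png

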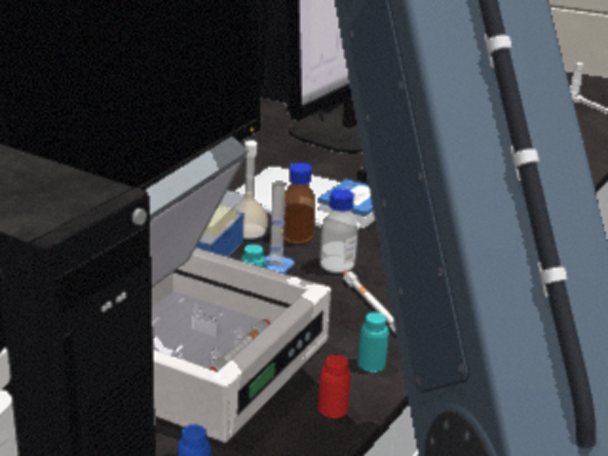

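servo_tool:
  deltas:
    - [0,[3,-2.6,3],0]
    - [0,[6,-5.2,6],0]
    - [0,[9,-7.8,9],0]
    - [0,[9,-7.8,9],0]

```text
clock: 13.6
ee_pos: [0.5188, -0.4419, 0.378]
eef_rot: [0.023, 0.908, 0.418, 0.011]
ft_force: [-0.3, -0.7, -0.3]
grip_width: 0.0426
grip_force: 0.0
```

```bash
python3 - <<'E'
from h import *
s=status.sense();print(s["ee_pos"],s["eef_rot"],s["qpos"])
E
```

```text
[ 0.51877614 -0.44188111  0.37798729] [0.02274847 0.90828888 0.41758949 0.0106221 ] [-7.05584071e-01  8.02285281e-01  1.31779525e+00  2.03608876e+00
  1.29133958e-04  1.57414038e+00]
```

servo_tool:
  deltas:
    - [0,[-2,1.7,-3],0]
    - [0,[-4,3.4,-6],0]
    - [0,[-4,3.4,-6],0]

```text
clock: 13.9
ee_pos: [0.5002, -0.4269, 0.3483]
eef_rot: [0.023, 0.908, 0.417, 0.011]
ft_force: [1.4, -0.5, 1.0]
grip_width: 0.0426
grip_force: 0.0
```

```bash
python3 - <<'E'
from h import *
s=status.sense();print(s["ee_pos"],s["eef_rot"],s["qpos"])
E
```

```text
[ 0.50023636 -0.42690086  0.34833157] [0.02295677 0.90847876 0.41716309 0.01069003] [-7.06511856e-01  5.80861325e-01  8.08439724e-01  1.74772201e+00
  1.00454044e-04  1.57414566e+00]
```

servo_tool:
  deltas:
    - [0,[0,0,4],0]
    - [0,[0,0,8],0]
    - [0,[0,0,12],0]

```text
clock: 14.2
ee_pos: [0.5133, -0.438, 0.4179]
eef_rot: [0.052, 0.907, 0.417, 0.024]
ft_force: [1.0, -1.4, 1.5]
grip_width: 0.0426
grip_force: 0.0
```

servo_tool:
  deltas:
    - [0,[0,0,8],0]
    - [0,[0,0,8],0]

```text
clock: 14.4
ee_pos: [0.5104, -0.4357, 0.454]
eef_rot: [0.081, 0.905, 0.416, 0.038]
ft_force: [-0.9, -0.1, 0.9]
grip_width: 0.0426
grip_force: 0.0
```

servo_tool:
  deltas:
    - [0,[0,0,8],0]
    - [0,[0,0,8],0]

```text
clock: 14.6
ee_pos: [0.4995, -0.4267, 0.4953]
eef_rot: [0.109, 0.902, 0.414, 0.051]
ft_force: [-0.1, -0.1, -0.0]
grip_width: 0.0424
grip_force: 0.0
```

```bash
python3 - <<'E'
from h import *
s=status.sense();print(s["ee_pos"],s["eef_rot"],s["qpos"])
E
```

```text
[ 0.49953883 -0.42667918  0.49529651] [0.10930452 0.90225577 0.41403346 0.05062945] [-7.06908320e-01  6.45399267e-01  1.35229758e+00  2.03618641e+00
  2.52068841e-05  1.57424789e+00]
```

```bash
cat > kin.py <<'E'
import numpy as np
from scipy.optimize import least_squares
D=[(.213352,-.0350656,1.323536,.15232731,-.47585237,.23081561),(.695816,.398873,1.271961,.69103152,-.15233181,.10962339),(.634321,.056043,.991013,.42099729,-.50060463,.02035772),(.504897,.126624,1.190517,.60179689,-.17143599,.13002436),(.75416,.91448,1.730272,.69057828,-.16705848,.27060448),(.701692,1.100645,1.969806,.49536075,-.42090959,.37313063),(.802285,1.317795,2.036089,.51877614,-.44188111,.37798729),(.580861,.80844,1.747722,.50023636,-.42690086,.34833157),(.645399,1.352298,2.036186,.49953883,-.42667918,.49529651)]
D=np.array(D);rz=np.c_[np.hypot(D[:,3],D[:,4]),D[:,5]]
def fk(x,q):
    A,B,T,c,z0,o1,o2=x;q=np.atleast_2d(q);p=q[:,0]-q[:,1]+q[:,2];f=q[:,0]-q[:,1]+o2;a=q[:,0]+o1
    return np.c_[c+A*np.sin(a)+B*np.cos(f)+T*np.cos(p),z0+A*np.cos(a)-B*np.sin(f)-T*np.sin(p)]
s=least_squares(lambda x:(fk(x,D[:,:3])-rz).ravel(),[.4,.4,.2,0,.3,0,0]);X=s.x
if __name__=="__main__":
    print(X,np.abs(s.fun).max())
    lo=[-.74,-1.14,-2.1];hi=[1.72,1.35,2.04]
    g=np.meshgrid(*[np.linspace(l,h,n) for l,h,n in zip(lo[:2],hi[:2],(150,150))],indexing="ij")
    q2,q3=[v.ravel() for v in g];q4=np.pi/2-q2+q3;ok=(q4>-2.1)&(q4<2.04)
    Q=np.c_[q2,q3,q4][ok];P=fk(X,Q)
    for z in(.05,.15,.25,.35,.45,.55,.65):
        m=abs(P[:,1]-z)<.006;i=np.argmin(P[m,0]);j=np.argmax(P[m,0]);print(z,P[m,0][i].round(3),Q[m][i].round(2),P[m,0][j].round(3),Q[m][j].round(2))
E
python3 kin.py
```

```text
[ 4.85999881e-01  3.98569687e-01  4.55399226e-01  3.64756814e-07
  2.43499099e-01 -1.80511798e-07 -1.67376179e-01] 2.9802270629097904e-07
0.05 0.06 [-0.74 -1.14  1.17] 0.845 [1.24 1.33 1.66]
0.15 0.071 [-0.74 -0.89  1.42] 0.808 [1.11 1.3  1.76]
0.25 0.057 [-0.74 -0.64  1.67] 0.756 [0.99 1.33 1.91]
0.35 0.015 [-0.74 -0.37  1.94] 0.682 [0.83 1.28 2.03]
0.45 0.087 [-0.51 -0.05  2.03] 0.56 [0.51 0.98 2.04]Traceback (most recent call last):
  File "kin.py", line 16, in <module>
    m=abs(P[:,1]-z)<.006;i=np.argmin(P[m,0]);j=np.argmax(P[m,0]);print(z,P[m,0][i].round(3),Q[m][i].round(2),P[m,0][j].round(3),Q[m][j].round(2))
                           ~~~~~~~~~^^^^^^^^
    return _wrapfunc(a, 'argmin', axis=axis, out=out, **kwds)
    return bound(*args, **kwds)
ValueError: attempt to get argmin of an empty sequence
```

```bash
cat >> kin.py <<'E'
def ik(r,z,p):
    s=least_squares(lambda q:np.r_[(fk(X,q)[0]-[r,z]),q[0]-q[1]+q[2]-p],[.5,.3,1.3],bounds=([-.74,-1.14,-2.1],[1.72,1.35,2.04]))
    return s.x.round(3),s.cost<1e-8
E
python3 - <<'E'
from kin import *
for r in(.5,.6,.7):
    for z in(.2,.3,.4):print(r,z,*[ik(r,z,p) for p in(1.81,)])
# seat pose: lean L, TCP when the grasp point (19mm back) is at saddle
for L in(20,25,30,35):
    p=np.pi/2-np.radians(L);r=np.hypot(.646,.1685)
    for z in(.03,.13):print(L,z,ik(r,z,p))
E
```

```text
0.5 0.2 (array([0.45 , 0.185, 1.545]), np.True_)
0.5 0.3 (array([0.457, 0.447, 1.801]), np.True_)
0.5 0.4 (array([0.494, 0.73 , 2.04 ]), np.False_)
0.6 0.2 (array([0.692, 0.587, 1.705]), np.True_)
0.6 0.3 (array([0.772, 0.991, 2.03 ]), np.True_)
0.6 0.4 (array([0.65 , 0.905, 2.04 ]), np.False_)
0.7 0.2 (array([1.065, 1.301, 2.04 ]), np.False_)
0.7 0.3 (array([0.908, 1.163, 2.04 ]), np.False_)
0.7 0.4 (array([0.78 , 1.057, 2.04 ]), np.False_)
20 0.03 (array([ 0.399, -0.394,  0.429]), np.True_)
20 0.13 (array([ 0.298, -0.256,  0.668]), np.True_)
25 0.03 (array([ 0.357, -0.508,  0.269]), np.True_)
25 0.13 (array([ 0.241, -0.375,  0.519]), np.True_)
30 0.03 (array([ 0.326, -0.618,  0.103]), np.True_)
30 0.13 (array([ 0.192, -0.489,  0.365]), np.True_)
35 0.03 (array([ 0.309, -0.723, -0.073]), np.True_)
35 0.13 (array([ 0.154, -0.6  ,  0.206]), np.True_)
```

servo_tool:
  deltas:
    - [0,[-3,2.5,-5],0.05]
    - [0,[-6,5,-10],0.15]
    - [0,[-9.7,8.3,-15],0.3]
    - [0,[-9.7,8.3,-20],0.45]
    - [0,[-9.7,8.3,-24.5],0.6]
    - [0,[-9.7,8.3,-24.5],0.75]
    - [0,[-9.7,8.3,-24.5],0.9]
    - [0,[-9.7,8.3,-24.5],1.05]
    - [0,[-9.7,8.3,-24.5],1.2]
    - [0,[-9.7,8.3,-24.5],1.35]
    - [0,[-9.7,8.3,-24.5],1.5]
    - [0,[-9.7,8.3,-24.5],1.65]
    - [0,[-9.7,8.3,-24.5],1.8]
    - [0,[-9.7,8.3,-24.5],1.95]
    - [0,[-9.7,8.3,-24.5],2.1]
    - [0,[-9.7,8.3,-24.5],2.25]
    - [0,[-9.7,8.3,-24.5],2.4]
    - [0,[-9.7,8.3,-24.5],2.55]

```text
clock: 16.4
ee_pos: [0.403, -0.3443, 0.2473]
eef_rot: [0.003, 0.03, 0.993, 0.118]
ft_force: [-0.4, -0.5, -0.7]
grip_width: 0.0426
grip_force: 0.0
```

servo_tool:
  deltas:
    - [0,[0,0,0],0.15]
    - [0,[0,0,0],0.3]
    - [0,[0,0,0],0.45]
    - [0,[0,0,0],0.592]
    - [0,[0,0,0],0.592]

```text
clock: 16.9
ee_pos: [0.4036, -0.344, 0.2471]
eef_rot: [-0.031, -0.26, 0.958, 0.114]
ft_force: [0.7, -0.1, 0.3]
grip_width: 0.0425
grip_force: 0.0
```

```bash
python3 - <<'E'
from h import *
from scipy.spatial.transform import Rotation as R
s=status.sense();print(s["ee_pos"],s["qpos"]);q=s["eef_rot"];print(R.from_quat(np.r_[q[1:],q[0]]).as_matrix().round(3))
E
```

```text
[ 0.40359799 -0.34398806  0.24711244] [-0.74601588  0.50333601  0.38828551  1.68330031  0.06755738 -1.28340183]
[[-0.863 -0.491 -0.119]
 [-0.505  0.839  0.202]
 [ 0.001  0.235 -0.972]]
```

servo_tool:
  deltas:
    - [0,[0,0,0],0.15]
    - [0,[0,0,3],0.3]
    - [0,[0,0,6],0.335]
    - [0,[0,0,9],0.335]
    - [0,[0,0,9],0.335]

```text
clock: 17.4
ee_pos: [0.4037, -0.3449, 0.3407]
eef_rot: [-0.048, -0.412, 0.904, 0.105]
ft_force: [-1.2, 0.0, -0.6]
grip_width: 0.0429
grip_force: 0.0
```

servo_tool:
  deltas:
    - [0,[0,0,6],0]
    - [0,[0,0,8],0]

```text
clock: 17.6
ee_pos: [0.3914, -0.3346, 0.3868]
eef_rot: [-0.041, -0.413, 0.905, 0.088]
ft_force: [-0.5, 0.4, 0.3]
grip_width: 0.0426
grip_force: 0.0
```

servo_tool:
  deltas:
    - [0,[0,0,8],0]
    - [0,[0,0,8],0]

```text
clock: 17.8
ee_pos: [0.3738, -0.3196, 0.4175]
eef_rot: [-0.032, -0.414, 0.907, 0.068]
ft_force: [-1.0, 1.6, -0.2]
grip_width: 0.043
grip_force: 0.0
```

```bash
cat > st.py <<'E'
from h import *
from scipy.spatial.transform import Rotation as R
s=status.sense();q=s["eef_rot"];M=R.from_quat(np.r_[q[1:],q[0]]).as_matrix()
print("t",s["clock"],"pos",s["ee_pos"].round(4),"az",np.arctan2(s["ee_pos"][1],s["ee_pos"][0]).round(4),"q",s["qpos"].round(3),"F",s["ft_force"].round(1),"w",s["grip_width"].round(4))
print("tilt",np.arccos(-M[2,2]).round(4),"zdir",np.arctan2(M[1,2],M[0,2]).round(3),"closing",np.arctan2(M[1,1],M[0,1]).round(4),"x.z",M[2,0].round(4),"y.z",M[2,1].round(4))
E
python3 st.py
```

```text
Traceback (most recent call last):
  File "st.py", line 4, in <module>
    print("t",s["clock"],"pos",s["ee_pos"].round(4),"az",np.arctan2(s["ee_pos"][1],s["ee_pos"][0]).round(4),"q",s["qpos"].round(3),"F",s["ft_force"].round(1),"w",s["grip_width"].round(4))
                                                                                                                                                                  ^^^^^^^^^^^^^^^^^^^^^
AttributeError: 'float' object has no attribute 'round'
```

```bash
sed -i 's/s\["grip_width"\].round(4)/round(s["grip_width"],4)/' st.py; python3 st.py
```

```text
t 17.8 pos [ 0.3738 -0.3196  0.4175] az -0.7074 q [-0.708  0.44   0.753  2.035  0.    -1.565] F [-1.   1.6 -0.2] w 0.043
tilt 0.1508 zdir 2.431 closing 2.4279 x.z 0.0005 y.z 0.1502
```

servo_tool:
  deltas:
    - [0,[3,-2.5,8],0]
    - [0,[3,-2.5,8],0]

```text
clock: 18.0
ee_pos: [0.382, -0.326, 0.4316]
eef_rot: [-0.022, -0.416, 0.908, 0.047]
ft_force: [-1.0, -0.1, 0.3]
grip_width: 0.0425
grip_force: 0.0
```

servo_tool:
  deltas:
    - [0,[3,-2.5,4],0]

```text
clock: 18.1
ee_pos: [0.3973, -0.3386, 0.4358]
eef_rot: [-0.015, -0.416, 0.909, 0.033]
ft_force: [0.3, 0.6, -0.8]
grip_width: 0.0427
grip_force: 0.0
```

servo_tool:
  deltas:
    - [0,[0,0,0],0]
    - [0,[0,0,0],0]

```text
clock: 18.3
ee_pos: [0.3976, -0.3389, 0.4347]
eef_rot: [-0.016, -0.417, 0.908, 0.034]
ft_force: [0.3, 0.8, 0.2]
grip_width: 0.043
grip_force: 0.0
```

```bash
python3 st.py
```

```text
t 18.3 pos [ 0.3976 -0.3389  0.4347] az -0.7058 q [-0.706  0.465  0.856  2.036  0.    -1.566] F [0.3 0.8 0.2] w 0.043
tilt 0.0742 zdir 2.434 closing 2.4306 x.z 0.0003 y.z 0.0742
```

servo_tool:
  deltas:
    - [0,[3,-2.5,8],0]
    - [0,[3,-2.5,8],0]

```text
clock: 18.5
ee_pos: [0.4045, -0.3442, 0.4524]
eef_rot: [-0.005, -0.417, 0.909, 0.01]
ft_force: [-0.0, -0.1, -0.4]
grip_width: 0.0426
grip_force: 0.0
```

servo_tool:
  deltas:
    - [0,[0,0,0],0]

```text
clock: 18.6
ee_pos: [0.4045, -0.3442, 0.4522]
eef_rot: [-0.005, -0.417, 0.909, 0.011]
ft_force: [0.0, 0.3, -0.1]
grip_width: 0.0428
grip_force: 0.0
```

```bash
python3 st.py
```

```text
t 18.6 pos [ 0.4045 -0.3442  0.4522] az -0.7051 q [-0.705  0.458  0.9    2.036  0.    -1.566] F [ 0.   0.3 -0.1] w 0.0428
tilt 0.0235 zdir 2.433 closing 2.4313 x.z 0.0 y.z 0.0235
```

servo_tool:
  deltas:
    - [-0.3,[2,-2,-4],-0.15]
    - [-0.3,[4,-4,-8],-0.3]
    - [-0.3,[6,-6,-12],-0.45]
    - [-0.3,[8,-8,-16],-0.6]
    - [-0.3,[9.95,-8.9,-20],-0.75]
    - [-0.3,[9.95,-8.9,-24],-0.9]
    - [-0.3,[9.95,-8.9,-28],-1.05]
    - [-0.3,[9.95,-8.9,-31],-1.2]
    - [-0.3,[9.95,-8.9,-33],-1.35]
    - [-0.3,[9.95,-8.9,-35],-1.488]
    - [-0.3,[9.95,-8.9,-37],-1.488]
    - [-0.3,[9.95,-8.9,-37],-1.488]

```text
clock: 19.8
ee_pos: [0.5021, -0.4316, 0.0785]
eef_rot: [0.001, 0.308, 0.951, 0.012]
ft_force: [-0.2, -0.3, 0.0]
grip_width: 0.0298
grip_force: 0.0
```

```bash
python3 st.py; python3 - <<'E'
from h import *
a=camera("wrist");s=status.sense()
n=np.array([.8093,-.5873,0])
print(proj(a,[[.504,-.433,.008],np.array([.504,-.433,.008])+.03*n,np.array([.504,-.433,.008])-.03*n,s["ee_pos"]]))
cv2.imwrite("pics/w7.png",a["img"][:,:,::-1])
E
```

```text
t 19.8 pos [ 0.5021 -0.4316  0.0785] az -0.71 q [-0.721  0.618  0.182  1.144  0.023 -0.094] F [-0.2 -0.3  0. ] w 0.0298
tilt 0.025 zdir 1.205 closing 0.9435 x.z 0.0064 y.z 0.0241
[[310.36566242 261.2591352 ]
 [310.47771395 311.14436468]
 [310.24411947 207.14833524]
 [313.75784544 328.32418957]]
```

View pics/w7.png

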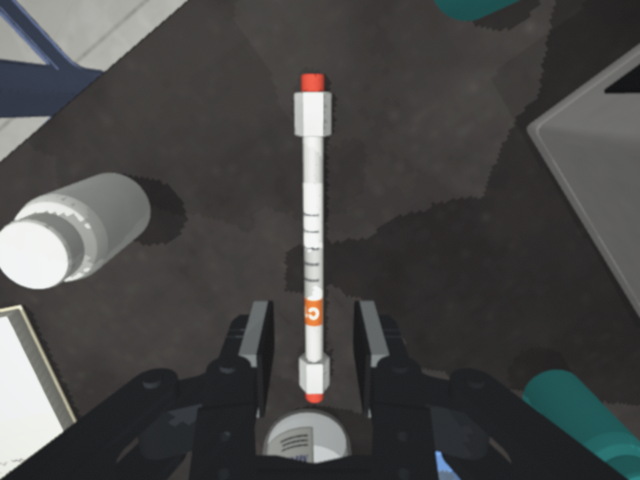

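```bash
python3 - <<'E'
from h import *
a=camera("wrist")
for u,v in((312.5,74),(314.5,402)),((312.5,137),(314,354)):
    p=ray(a,*u,.008) if 0 else ray(a,u[0],u[1],.008);q=ray(a,v[0],v[1],.008)
    print((p+q)/2,np.linalg.norm(p-q),np.arctan2(*(q-p)[1::-1]))
E
```

```text
[ 0.50547138 -0.43195507  0.008     ] 0.18772255006926014 -0.6212809180533884
[ 0.50341197 -0.43067278  0.008     ] 0.12451038306062194 -0.620729632732148
```

servo_tool:
  deltas:
    - [-0.3,[0.2,0,-3],0.007]
    - [-0.3,[0.2,0,-6],0.007]
    - [-0.3,[0.2,0,-7.1],0.007]
    - [-0.3,[0.2,0,-7.5],0.007]
    - [-0.3,[0.2,0,-7.5],0.007]
    - [-0.9,[0.2,0,-7.5],0.007]
    - [-0.9,[0.2,0,-7.5],0.007]
    - [-0.9,[0.2,0,-7.5],0.007]
    - [-0.9,[0.2,0,-7.5],0.007]
  force: 40

```text
clock: 20.8
ee_pos: [0.5069, -0.434, 0.0087]
eef_rot: [0.005, 0.305, 0.952, 0.011]
ft_force: [-1.3, 0.5, 5.9]
grip_width: 0.0068
grip_force: 39.3
```

```bash
python3 st.py
```

```text
t 20.8 pos [ 0.5069 -0.434   0.0087] az -0.7081 q [-0.719  0.671  0.091  0.99   0.023 -0.099] F [-1.3  0.5  5.9] w 0.0068
tilt 0.0234 zdir 0.854 closing 0.9506 x.z -0.0023 y.z 0.0233
```

servo_tool:
  deltas:
    - [-0.4,[0,0,0.2],0]
    - [-0.4,[-0.1,0.1,-0.3],0]
    - [-0.4,[-0.1,0.1,-0.5],0]
    - [-0.4,[-0.1,0.1,-0.5],0]

```text
clock: 21.2
ee_pos: [0.5048, -0.4321, 0.0014]
eef_rot: [0.003, 0.305, 0.952, 0.011]
ft_force: [-0.0, 0.8, 0.0]
grip_width: 0.0254
grip_force: 0.0
```

```bash
python3 st.py
```

```text
t 21.2 pos [ 0.5048 -0.4321  0.0014] az -0.7079 q [-0.719  0.675  0.078  0.977  0.023 -0.099] F [-0.   0.8  0. ] w 0.0254
tilt 0.0237 zdir 0.995 closing 0.9505 x.z 0.001 y.z 0.0236
```

servo_tool:
  deltas:
    - [-0.9,[0,0,0],0]
    - [-0.9,[0,0,0],0]
    - [-0.9,[0,0,0],0]
  force: 40

```text
clock: 21.5
ee_pos: [0.5052, -0.4324, 0.002]
eef_rot: [0.004, 0.305, 0.952, 0.011]
ft_force: [-0.2, 0.5, -0.0]
grip_width: 0.0081
grip_force: 39.5
```

```bash
python3 st.py
```

```text
t 21.5 pos [ 0.5052 -0.4324  0.002 ] az -0.7079 q [-0.719  0.675  0.078  0.977  0.023 -0.099] F [-0.2  0.5 -0. ] w 0.0081
tilt 0.0235 zdir 0.957 closing 0.9506 x.z 0.0002 y.z 0.0235
```

servo_tool:
  deltas:
    - [-0.9,[0,0,1],0]
    - [-0.9,[0,0,3],0]
    - [-0.9,[0,0,6],0]
    - [-0.9,[-1,1,10],-0.15]
    - [-0.9,[-2,2,14],-0.3]
    - [-0.9,[-3,3,18],-0.45]
    - [-0.9,[-4,4,22],-0.6]
    - [-0.9,[-5,4.7,26],-0.75]
    - [-0.9,[-5,4.7,28],-0.9]
    - [-0.9,[-5,4.7,30],-1.05]
    - [-0.9,[-5,4.7,32],-1.2]
    - [-0.9,[-5,4.7,34],-1.35]
    - [-0.9,[-5,4.7,34],-1.5]
    - [-0.9,[-5,4.7,34],-1.65]
    - [-0.9,[-5,4.7,34],-1.66]
    - [-0.9,[-5,4.7,34],-1.66]
  force: 60

```text
clock: 23.1
ee_pos: [0.455, -0.3852, 0.3424]
eef_rot: [0.011, 0.908, 0.419, 0.005]
ft_force: [-0.2, -0.1, -1.3]
grip_width: 0.0072
grip_force: 59.7
```

```bash
python3 st.py
```

```text
t 23.1 pos [ 0.455  -0.3852  0.3424] az -0.7025 q [-0.703  0.431  0.55   1.666 -0.     1.574] F [-0.2 -0.1 -1.3] w 0.0072
tilt 0.0238 zdir -0.703 closing -0.7054 x.z 0.0001 y.z 0.0238
```

servo_tool:
  deltas:
    - [-0.9,[1.5,-1.3,5],0]
    - [-0.9,[3,-2.6,10],0]
    - [-0.9,[4,-3.4,14],0]

```text
clock: 23.4
ee_pos: [0.4759, -0.4033, 0.4122]
eef_rot: [0.015, 0.908, 0.419, 0.007]
ft_force: [0.0, -0.6, -0.1]
grip_width: 0.0071
grip_force: 59.7
```

servo_tool:
  deltas:
    - [-0.9,[2,-1.7,8],0]
    - [-0.9,[2,-1.7,8],0]

```text
clock: 23.6
ee_pos: [0.5192, -0.44, 0.4226]
eef_rot: [0.06, 0.906, 0.419, 0.028]
ft_force: [72.6, -61.5, 40.1]
grip_width: 0.0076
grip_force: 59.9
```

servo_tool:
  deltas:
    - [-0.9,[2,-1.7,8],0]
    - [-0.9,[2,-1.7,8],0]

```text
clock: 23.8
ee_pos: [0.512, -0.4339, 0.4548]
eef_rot: [0.082, 0.904, 0.417, 0.038]
ft_force: [0.1, 0.4, -0.5]
grip_width: 0.0073
grip_force: 60.9
```

servo_tool:
  deltas:
    - [-0.9,[2,-1.7,8],0]
    - [-0.9,[2,-1.7,8],0]

```text
clock: 24.0
ee_pos: [0.5037, -0.4269, 0.4869]
eef_rot: [0.104, 0.902, 0.416, 0.048]
ft_force: [-0.3, -0.8, -1.5]
grip_width: 0.0072
grip_force: 60.9
```

```bash
python3 st.py
```

```text
t 24.0 pos [ 0.5037 -0.4269  0.4869] az -0.703 q [-0.703  0.659  1.353  2.037  0.     1.575] F [-0.3 -0.8 -1.5] w 0.0072
tilt 0.2289 zdir -0.703 closing -0.7073 x.z 0.001 y.z 0.2269
```

servo_tool:
  deltas:
    - [-0.9,[-1.2,1,2],0]
    - [-0.9,[-2.4,2,4.5],0]

```text
clock: 24.2
ee_pos: [0.4956, -0.4203, 0.5136]
eef_rot: [0.122, 0.9, 0.414, 0.057]
ft_force: [0.5, -1.1, -1.8]
grip_width: 0.0075
grip_force: 60.9
```

servo_tool:
  deltas:
    - [-0.9,[-1,0.85,2.5],0]
    - [-0.9,[-2,1.7,5],0]

```text
clock: 24.4
ee_pos: [0.4853, -0.4115, 0.5442]
eef_rot: [0.143, 0.897, 0.412, 0.067]
ft_force: [0.2, -0.1, -1.0]
grip_width: 0.0073
grip_force: 60.9
```

servo_tool:
  deltas:
    - [-0.9,[-1,0.85,2.5],0]
    - [-0.9,[-2,1.7,5],0]

```text
clock: 24.6
ee_pos: [0.4741, -0.402, 0.5733]
eef_rot: [0.164, 0.894, 0.411, 0.076]
ft_force: [1.2, 0.0, -0.4]
grip_width: 0.0072
grip_force: 60.9
```

```bash
python3 st.py
```

```text
t 24.6 pos [ 0.4741 -0.402   0.5733] az -0.7033 q [-0.703  0.524  1.353  2.036  0.     1.577] F [ 1.2  0.  -0.4] w 0.0072
tilt 0.3636 zdir -0.703 closing -0.7098 x.z 0.0022 y.z 0.3556
```

servo_tool:
  deltas:
    - [-0.9,[-1,0.85,2.5],0]
    - [-0.9,[-2,1.7,5],0]

```text
clock: 24.8
ee_pos: [0.462, -0.3917, 0.6016]
eef_rot: [0.184, 0.89, 0.409, 0.086]
ft_force: [-0.5, -0.1, -1.1]
grip_width: 0.0075
grip_force: 60.9
```

servo_tool:
  deltas:
    - [-0.9,[-1,0.85,2.5],0]
    - [-0.9,[-2,1.7,5],0]

```text
clock: 25.0
ee_pos: [0.449, -0.3806, 0.6291]
eef_rot: [0.205, 0.885, 0.407, 0.096]
ft_force: [-0.7, -0.4, -1.9]
grip_width: 0.0074
grip_force: 60.9
```

servo_tool:
  deltas:
    - [-0.9,[-1,0.85,2.5],0]
    - [-0.9,[-2,1.7,5],0]
    - [-0.9,[-2,1.7,5],0]

```text
clock: 25.3
ee_pos: [0.4343, -0.3681, 0.6571]
eef_rot: [0.226, 0.88, 0.404, 0.106]
ft_force: [-0.2, 0.7, -1.8]
grip_width: 0.0076
grip_force: 60.9
```

```bash
python3 st.py; python3 - <<'E'
from h import *
c=camera("wrist");h=cv2.cvtColor(c["img"],cv2.COLOR_RGB2HSV)
m=(((h[...,0]<6)|(h[...,0]>174))&(h[...,1]>150)&(h[...,2]>90)).astype(np.uint8)
n,l,st,ce=cv2.connectedComponentsWithStats(m)
for i in range(1,n):
    if st[i,4]>25:print(st[i],ce[i].round(1))
cv2.imwrite("pics/w8.png",c["img"][:,:,::-1])
E
```

```text
t 25.3 pos [ 0.4343 -0.3681  0.6571] az -0.7031 q [-0.703  0.384  1.353  2.036 -0.     1.577] F [-0.2  0.7 -1.8] w 0.0076
tilt 0.5041 zdir -0.703 closing -0.7103 x.z 0.003 y.z 0.483
[  0  31  25  33 654] [10.7 48.2]
[296  50  36  27 924] [313.6  63.3]
[340 292  11  14  77] [344.9 298.8]
```

```bash
python3 - <<'E'
from h import *
from scipy.spatial.transform import Rotation as R
c=camera("wrist");s=status.sense();q=s["eef_rot"];M=R.from_quat(np.r_[q[1:],q[0]]).as_matrix();p=s["ee_pos"]
Rc=cv2.Rodrigues(np.array(c["rvec"],float))[0]
for sg in(1,-1):
  for L in(.08,.087,.092):
    print(sg,L,[proj(c,p+sg*L*M[:,0]-d*M[:,2])[0].round(1) for d in(.002,.006,.010)])
E
```

```text
1 0.08 [array([315.9,  98.5]), array([316. ,  98.6]), array([316.1,  98.7])]
1 0.087 [array([315.9,  75.1]), array([316. ,  74.5]), array([316.1,  73.8])]
1 0.092 [array([315.9,  57.8]), array([316. ,  56.7]), array([316.1,  55.5])]
-1 0.08 [array([315.4, 483.1]), array([315.5, 491.1]), array([315.5, 499.6])]
-1 0.087 [array([315.4, 495.2]), array([315.4, 503.4]), array([315.5, 512. ])]
-1 0.092 [array([315.4, 503.6]), array([315.4, 512. ]), array([315.5, 520.7])]
```

View pics/w8.png

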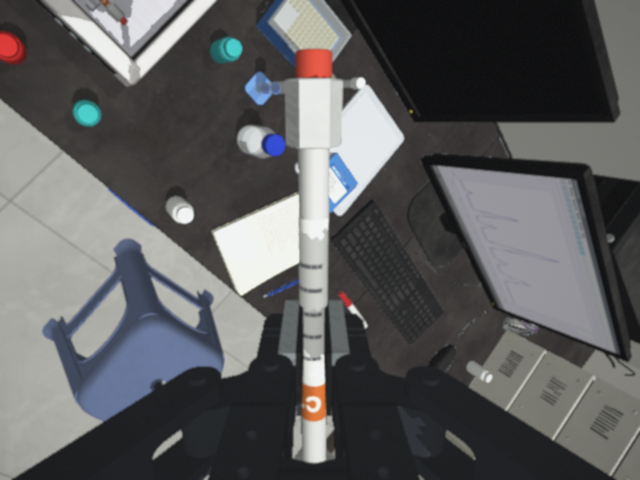

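servo_tool:
  deltas:
    - [-0.9,[0.3,0.5,-1.5],0.05]
    - [-0.9,[1,1.5,-4],0.15]
    - [-0.9,[2,3,-8],0.25]
    - [-0.9,[3,4.5,-12],0.35]
    - [-0.9,[4,6,-16],0.45]
    - [-0.9,[5.2,7.5,-20],0.55]
    - [-0.9,[6.4,9,-24],0.65]
    - [-0.9,[7.6,11,-28],0.73]
    - [-0.9,[8.8,13,-32],0.749]
    - [-0.9,[10,15,-36],0.749]
    - [-0.9,[11.5,17,-40],0.749]
    - [-0.9,[13,18.5,-43],0.749]
    - [-0.9,[14,19.3,-45],0.749]
    - [-0.9,[14.2,19.5,-46],0.749]
    - [-0.9,[14.2,19.5,-46],0.749]
    - [-0.9,[14.2,19.5,-46],0.749]

```text
clock: 27.0
ee_pos: [0.5779, -0.1749, 0.1953]
eef_rot: [0.17, 0.672, 0.698, 0.179]
ft_force: [-0.2, -0.1, -1.0]
grip_width: 0.0074
grip_force: 60.9
```

```bash
python3 st.py; cat > caps.py <<'E'
from h import *
for n in("top","side"):
    c=camera(n);h=cv2.cvtColor(c["img"],cv2.COLOR_RGB2HSV)
    m=(((h[...,0]<8)|(h[...,0]>173))&(h[...,1]>130)&(h[...,2]>70)).astype(np.uint8)
    k,l,st,ce=cv2.connectedComponentsWithStats(m)
    print(n,[(st[i][:].tolist(),ce[i].round(1).tolist()) for i in range(1,k) if st[i,4]>8])
    s=status.sense();print(proj(c,[s["ee_pos"]+[-.003,.093,.005],s["ee_pos"]+[-.003,-.089,.005]]).round(1))
    cv2.imwrite(f"pics/c_{n}.png",c["img"][:,:,::-1])
E
python3 caps.py
```

```text
t 27.0 pos [ 0.5779 -0.1749  0.1953] az -0.294 q [-0.403  0.053 -0.45   0.611  0.209  1.178] F [-0.2 -0.1 -1. ] w 0.0074
tilt 0.4999 zdir 0.045 closing 0.0386 x.z 0.0027 y.z 0.4793
top [([357, 234, 3, 4, 10], [358.2, 235.5]), ([620, 271, 20, 8, 125], [630.4, 273.9]), ([191, 290, 4, 5, 16], [192.5, 291.8]), ([135, 307, 3, 5, 11], [135.7, 309.5])]
[[270.7 236. ]
 [359.3 236.7]]
side [([302, 228, 5, 5, 19], [303.8, 229.8]), ([368, 276, 17, 34, 484], [375.8, 293.2]), ([262, 411, 7, 7, 37], [265.1, 413.8])]
[[302.7 229.6]
 [345.6 199.8]]
```

servo_tool:
  deltas:
    - [-0.9,[1,0.1,-2],0]
    - [-0.9,[2.5,0.2,-5],0]
    - [-0.9,[4,0.3,-8],0]
    - [-0.9,[5.3,0.4,-11],0]
    - [-0.9,[6.4,0.5,-13],0]
    - [-0.9,[6.8,0.5,-14],0]
    - [-0.9,[6.9,0.5,-14.3],0]
    - [-0.9,[6.9,0.5,-14.3],0]
    - [-0.9,[6.9,0.5,-14.3],0]

```text
clock: 28.0
ee_pos: [0.6471, -0.1698, 0.0531]
eef_rot: [0.171, 0.671, 0.698, 0.18]
ft_force: [0.7, -0.7, -1.2]
grip_width: 0.0071
grip_force: 60.9
```

```bash
python3 st.py; python3 caps.py
```

```text
t 28.0 pos [ 0.6471 -0.1698  0.0531] az -0.2566 q [-0.342  0.32  -0.527  0.255  0.182  1.233] F [ 0.7 -0.7 -1.2] w 0.0071
tilt 0.5013 zdir 0.044 closing 0.0387 x.z 0.0023 y.z 0.4805
top [([620, 271, 20, 8, 124], [630.3, 274.0]), ([191, 290, 4, 5, 17], [192.4, 291.9]), ([134, 308, 4, 4, 11], [135.5, 309.4])]
[[272.9 217.7]
 [350.1 218.4]]
side [([561, 107, 10, 4, 38], [565.5, 108.5]), ([368, 276, 17, 34, 489], [375.8, 293.1]), ([262, 411, 7, 7, 35], [264.9, 413.8])]
[[277.6 275.7]
 [319.8 243.9]]
```

servo_tool:
  deltas:
    - [-0.9,[0.1,0,-0.4],0]
    - [-0.9,[0.2,0,-0.8],0]
    - [-0.9,[0.2,0,-1.0],0]
    - [-0.9,[0.2,0,-1.1],0]
    - [-0.9,[0.2,0,-1.1],0]

```text
clock: 28.6
ee_pos: [0.6486, -0.1692, 0.0404]
eef_rot: [0.17, 0.671, 0.699, 0.179]
ft_force: [-0.1, 0.4, -0.8]
grip_width: 0.0074
grip_force: 60.9
```

servo_tool:
  deltas:
    - [-0.9,[0,0,-0.1],0]
    - [-0.9,[0,0,-0.1],0]

```text
clock: 28.8
ee_pos: [0.6489, -0.1693, 0.04]
eef_rot: [0.17, 0.671, 0.699, 0.179]
ft_force: [-4.1, 1.1, 5.1]
grip_width: 0.0073
grip_force: 61.8
```

servo_tool:
  deltas:
    - [-0.7,[0,0,0],0]
    - [-0.5,[0,0,0],0]
    - [-0.45,[0,0,0],0]
    - [-0.45,[0,0,0],0]
    - [-0.45,[-0.2,0,0.4],0]
    - [-0.45,[-0.7,0,1.2],0]
    - [-0.45,[-1.7,-0.05,3.0],0]
    - [-0.45,[-3.5,-0.15,6.3],0]
    - [-0.45,[-5.5,-0.2,10],0]
    - [-0.45,[-5.5,-0.2,10],0]

```text
clock: 29.8
ee_pos: [0.5941, -0.1723, 0.1456]
eef_rot: [0.173, 0.671, 0.698, 0.181]
ft_force: [0.7, -0.3, -0.8]
grip_width: 0.0233
grip_force: 0.0
```

```bash
python3 st.py; python3 - <<'E'
from h import *
c=camera("wrist");h=cv2.cvtColor(c["img"],cv2.COLOR_RGB2HSV)
m=(((h[...,0]<8)|(h[...,0]>173))&(h[...,1]>130)&(h[...,2]>60)).astype(np.uint8)
k,l,st,ce=cv2.connectedComponentsWithStats(m)
for i in range(1,k):
    if st[i,4]>15:print(st[i],ce[i].round(1))
o=np.array([.63200868,-.16907953]);a=.0392;R=np.array([[np.cos(a),-np.sin(a)],[np.sin(a),np.cos(a)]])
W=lambda x,y,z:np.r_[o+R@[x,y],z]
print("exp long caps",proj(c,[W(.014,.088,.045),W(.014,-.088,.045)]).round(1),"fitted",proj(c,[W(-.064,.068,.045),W(-.064,-.068,.045)]).round(1))
cv2.imwrite("pics/w9.png",c["img"][:,:,::-1])
E
```

```text
t 29.8 pos [ 0.5941 -0.1723  0.1456] az -0.2822 q [-0.384  0.118 -0.517  0.468  0.201  1.195] F [ 0.7 -0.3 -0.8] w 0.0233
tilt 0.506 zdir 0.04 closing 0.0396 x.z 0.0001 y.z 0.4847
[296  70  18  14 233] [304.5  76.9]
[160 119  21  16 313] [169.9 126.4]
[300 347  14   8  85] [306.6 350.5]
[186 358  17   9 100] [194.4 362.4]
exp long caps [[308.5  80.2]
 [309.4 349.2]] fitted [[170.5 120.6]
 [194.6 356.1]]
```

```bash
python3 - <<'E'
from kin import *
print(ik(.752,.40,1.07),ik(.73,.29,1.07),ik(.5,.2,1.07))
o=np.array([.63200868,-.16907953]);a=.0392;R=np.array([[np.cos(a),-np.sin(a)],[np.sin(a),np.cos(a)]])
T=.504;w=.0145;al=.203
cur=np.array([.5941,-.1723,.1456])
P=[]
for t in(65,60,55,50,45,40,35,30,25,20,15,10,5,2,0):
    th=np.radians(t);x=.111-al*np.cos(th)+w*np.cos(T);z=.09+al*np.sin(th)+w*np.sin(T)
    p=np.r_[o+R@[x,-.065],z];P.append(p)
    print(t,p.round(4),((p-P[0])*100).round(2))
E
```

```text
(array([0.304, 0.371, 1.136]), np.True_) (array([0.236, 0.002, 0.836]), np.True_) (array([-0.205, -0.678,  0.597]), np.True_)
65 [ 0.6724 -0.2325  0.281 ] [0. 0. 0.]
60 [ 0.6567 -0.2332  0.2728] [-1.57 -0.06 -0.82]
55 [ 0.6418 -0.2337  0.2633] [-3.06 -0.12 -1.77]
50 [ 0.6278 -0.2343  0.2525] [-4.47 -0.18 -2.85]
45 [ 0.6147 -0.2348  0.2405] [-5.77 -0.23 -4.04]
40 [ 0.6028 -0.2353  0.2275] [-6.97 -0.27 -5.35]
35 [ 0.592  -0.2357  0.2134] [-8.04 -0.32 -6.75]
30 [ 0.5825 -0.2361  0.1985] [-8.99 -0.35 -8.25]
25 [ 0.5743 -0.2364  0.1828] [-9.81 -0.38 -9.82]
20 [ 0.5675 -0.2367  0.1664] [-10.49  -0.41 -11.46]
15 [ 0.5622 -0.2369  0.1495] [-11.02  -0.43 -13.14]
10 [ 0.5584 -0.237   0.1323] [-11.4   -0.45 -14.87]
5 [ 0.5561 -0.2371  0.1147] [-11.63  -0.46 -16.63]
2 [ 0.5554 -0.2371  0.1041] [-11.7   -0.46 -17.69]
0 [ 0.5553 -0.2371  0.097 ] [-11.71  -0.46 -18.4 ]
```

servo_tool:
  deltas:
    - [-0.45,[-1.5,-0.1,2.7],0]
    - [-0.6,[-3.5,-0.2,6.3],0]
    - [-1,[-5.5,-0.3,10],0]
    - [-1,[-7.5,-0.3,13.6],0]
    - [-1,[-9,-0.4,17],0]
    - [-1,[-8,-1,20.5],0]
    - [-1,[-5,-2,23],0]
    - [-1,[-2,-3,25],0]
    - [-1,[1,-4,25.5],0]
    - [-1,[4,-5,25.5],0]
    - [-1,[7,-6,25.5],0]
    - [-1,[9.5,-6,25.5],0]
    - [-1,[11.5,-6,25.5],0]
    - [-1,[12,-6,25.5],0]
    - [-1,[12,-6,25.5],0]
  force: 30

```text
clock: 31.35
ee_pos: [0.7139, -0.2311, 0.3933]
eef_rot: [0.169, 0.671, 0.699, 0.179]
ft_force: [-0.2, 0.6, 0.2]
grip_width: 0.0003
grip_force: 0.0
```

```bash
python3 st.py
```

```text
t 31.35 pos [ 0.7139 -0.2311  0.3933] az -0.3131 q [-0.4    0.342  0.414  1.187  0.208  1.179] F [-0.2  0.6  0.2] w 0.0003
tilt 0.498 zdir 0.048 closing 0.0388 x.z 0.0037 y.z 0.4777
```

servo_tool:
  deltas:
    - [-1,[-0.3,0,-2.5],0]
    - [-1,[-0.6,0,-6],0]
    - [-1,[-1,-0.1,-9],0]
    - [-1,[-1.3,-0.1,-10.8],0]
    - [-1,[-1.3,-0.1,-11.2],0]
    - [-1,[-1.3,-0.1,-11.2],0]
    - [-1,[-2.3,-0.1,-11.2],0]
    - [-1,[-3.3,-0.15,-11.2],0]
    - [-1,[-3.9,-0.15,-11.2],0]
    - [-1,[-3.9,-0.15,-11.2],0]

```text
clock: 32.35
ee_pos: [0.674, -0.233, 0.2835]
eef_rot: [0.171, 0.672, 0.698, 0.179]
ft_force: [0.5, -0.1, -0.2]
grip_width: -0.0004
grip_force: 0.0
```

```bash
python3 st.py
```

```text
t 32.35 pos [ 0.674  -0.233   0.2835] az -0.3329 q [-4.300e-01  2.420e-01  1.000e-03  8.770e-01  2.210e-01  1.153e+00] F [ 0.5 -0.1 -0.2] w -0.0004
tilt 0.5005 zdir 0.044 closing 0.0385 x.z 0.0025 y.z 0.4798
```

servo_tool:
  deltas:
    - [-1,[-0.7,0,-0.5],0]
    - [-1,[-1.7,-0.05,-1.05],0]
    - [-1,[-2.5,-0.1,-1.5],0]
    - [-1,[-3.2,-0.1,-2.0],0]
    - [-1,[-3.9,-0.15,-2.55],0]
    - [-1,[-4.6,-0.2,-3.1],0]
    - [-1,[-5.3,-0.2,-3.7],0]
    - [-1,[-5.9,-0.25,-4.3],0]
    - [-1,[-6.5,-0.25,-4.9],0]
    - [-1,[-7.1,-0.3,-5.6],0]
    - [-1,[-7.7,-0.3,-6.3],0]
    - [-1,[-8.2,-0.3,-7.0],0]
    - [-1,[-8.7,-0.35,-7.7],0]
    - [-1,[-9.1,-0.35,-8.5],0]
    - [-1,[-9.6,-0.35,-9.3],0]
    - [-1,[-9.95,-0.4,-10.1],0]

```text
clock: 33.95
ee_pos: [0.5747, -0.2367, 0.1808]
eef_rot: [0.17, 0.671, 0.699, 0.179]
ft_force: [-0.0, 0.3, 1.9]
grip_width: -0.0002
grip_force: 0.6
```

```bash
python3 st.py
```

```text
t 33.95 pos [ 0.5747 -0.2367  0.1808] az -0.3907 q [-0.522  0.119 -0.411  0.61   0.261  1.067] F [-0.   0.3  1.9] w -0.0002
tilt 0.4994 zdir 0.046 closing 0.0387 x.z 0.0032 y.z 0.4789
```

servo_tool:
  deltas:
    - [-1,[-0.35,0,-0.8],0]
    - [-1,[-0.7,0,-1.6],0]
    - [-1,[-0.95,0,-2.45],0]
    - [-1,[-1.2,-0.05,-3.3],0]
    - [-1,[-1.4,-0.05,-4.2],0]
    - [-1,[-1.6,-0.05,-5.05],0]
    - [-1,[-1.7,-0.05,-5.9],0]
    - [-1,[-1.8,-0.1,-6.6],0]
    - [-1,[-1.85,-0.1,-7.2],0]
    - [-1,[-1.9,-0.1,-7.6],0]
    - [-1,[-1.9,-0.1,-7.6],0]

```text
clock: 35.05
ee_pos: [0.5559, -0.2377, 0.1049]
eef_rot: [0.17, 0.672, 0.699, 0.179]
ft_force: [-0.1, -0.4, -0.1]
grip_width: 0.0001
grip_force: 0.0
```

servo_tool:
  deltas:
    - [-1,[0,0,-0.2],0]
    - [-1,[0,0,-0.5],0]
    - [-1,[0,0,-0.5],0]

```text
clock: 35.35
ee_pos: [0.5561, -0.2378, 0.1003]
eef_rot: [0.17, 0.671, 0.699, 0.179]
ft_force: [-0.7, -0.0, -0.2]
grip_width: -0.0004
grip_force: 0.0
```

```bash
python3 st.py
```

```text
t 35.35 pos [ 0.5561 -0.2378  0.1003] az -0.404 q [-0.543  0.169 -0.577  0.399  0.269  1.046] F [-0.7 -0.  -0.2] w -0.0004
tilt 0.4994 zdir 0.046 closing 0.0387 x.z 0.003 y.z 0.4789
```

servo_tool:
  deltas:
    - [-1,[0,0,-0.2],0]
    - [-1,[0,0,-0.3],0]
    - [-1,[0,0,-0.3],0]

```text
clock: 35.65
ee_pos: [0.5562, -0.2378, 0.0974]
eef_rot: [0.17, 0.672, 0.699, 0.179]
ft_force: [-0.3, -0.2, -0.9]
grip_width: 0.0001
grip_force: 0.0
```

servo_tool:
  deltas:
    - [-1,[0,0,-0.2],0]
    - [-1,[0,0,-0.2],0]

```text
clock: 35.85
ee_pos: [0.5561, -0.2377, 0.0953]
eef_rot: [0.17, 0.671, 0.699, 0.179]
ft_force: [0.8, -0.3, 0.4]
grip_width: -0.0001
grip_force: 0.1
```

servo_tool:
  deltas:
    - [-1,[0,0,-0.1],0]
    - [-1,[0,0,-0.1],0]

```text
clock: 36.05
ee_pos: [0.5561, -0.2378, 0.0944]
eef_rot: [0.17, 0.672, 0.699, 0.179]
ft_force: [-0.1, -0.3, 0.1]
grip_width: -0.0001
grip_force: 0.1
```

```bash
python3 - <<'E'
from h import *
c=camera("wrist");cv2.imwrite("pics/w10.png",c["img"][:,:,::-1])
o=np.array([.63200868,-.16907953]);a=.0392;R=np.array([[np.cos(a),-np.sin(a)],[np.sin(a),np.cos(a)]])
W=lambda x,y,z:np.r_[o+R@[x,y],z]
g=cv2.cvtColor(c["img"],cv2.COLOR_RGB2GRAY)
for dz in(0,.005):
  p=proj(c,[W(-.101,y,.09+dz) for y in(.1,.06,.0,-.03)]);print(p.round(0))
E
```

```text
[[ 225. -269.]
 [ 235.  -75.]
 [ 246.  149.]
 [ 251.  238.]]
[[ 232. -285.]
 [ 241.  -81.]
 [ 252.  150.]
 [ 256.  243.]]
```

servo_tool:
  deltas:
    - [-1,[0,0,-0.15],0]
    - [-1,[0,0,-0.15],0]

```text
clock: 36.3
ee_pos: [0.5563, -0.2378, 0.093]
eef_rot: [0.17, 0.671, 0.699, 0.179]
ft_force: [0.0, -0.6, 1.3]
grip_width: -0.0004
grip_force: 0.7
```

servo_tool:
  deltas:
    - [-1,[0,0,-0.1],0]
    - [-1,[0,0,-0.1],0]

```text
clock: 36.5
ee_pos: [0.5564, -0.2379, 0.0926]
eef_rot: [0.171, 0.671, 0.699, 0.18]
ft_force: [-5.8, 1.2, 9.5]
grip_width: 0.0001
grip_force: 5.1
```

servo_tool:
  deltas:
    - [-1,[0,0,-0.05],0]
    - [-1,[0,0,-0.05],0]

```text
clock: 36.7
ee_pos: [0.5565, -0.2379, 0.0924]
eef_rot: [0.171, 0.671, 0.699, 0.18]
ft_force: [-9.4, 2.2, 15.2]
grip_width: -0.0002
grip_force: 7.7
```

servo_tool:
  deltas:
    - [-1,[-0.3,0,0.7],0]
    - [-1,[-1.5,0,3],0]
    - [-1,[-3,-1,6.5],0]
    - [-1,[-5,-3,10],0]
    - [-1,[-7,-6,14],0]
    - [-1,[-9.5,-9,18],0]
    - [-1,[-12,-12,21],0]
    - [-1,[-15,-15,21],0]
    - [-1,[-18,-18,21],0]
    - [-1,[-21,-21,21],0]
    - [-1,[-24,-24,21],0]
    - [-1,[-24,-26,21],0]
    - [-1,[-24,-26,21],0]

```text
clock: 38.0
ee_pos: [0.315, -0.4999, 0.3008]
eef_rot: [0.17, 0.672, 0.698, 0.179]
ft_force: [-0.2, 0.4, -1.0]
grip_width: -0.0001
grip_force: 0.0
```

```bash
python3 st.py; python3 - <<'E'
from h import *
a=cv2.imread("pics/top0.png");c=camera("top");b=np.ascontiguousarray(c["img"][:,:,::-1]);cv2.imwrite("pics/top_end.png",b)
s0=cv2.imread("pics/side0.png");d=camera("side");s1=np.ascontiguousarray(d["img"][:,:,::-1])
for n,x,y in(("top",a,b),("side",s0,s1)):
    df=cv2.GaussianBlur(cv2.absdiff(x,y).max(2),(5,5),0);m=(df>35).astype(np.uint8)
    k,l,st,ce=cv2.connectedComponentsWithStats(m);print(n,[st[i].tolist() for i in range(1,k) if st[i,4]>12])
r=(slice(210,265),slice(288,338));A,B=[cv2.cvtColor(i[r],cv2.COLOR_BGR2GRAY) for i in(a,b)]
print("ring corr",np.corrcoef(A.ravel(),B.ravel())[0,1],cv2.phaseCorrelate(A.astype(float),B.astype(float)))
r=(slice(160,290),slice(245,380));A,B=[cv2.cvtColor(i[r],cv2.COLOR_BGR2GRAY) for i in(a,b)]
print("oven",np.corrcoef(A.ravel(),B.ravel())[0,1])
E
```

```text
t 38.0 pos [ 0.315  -0.4999  0.3008] az -1.0085 q [-1.258  0.237  0.07   1.261  0.48   0.312] F [-0.2  0.4 -1. ] w -0.0001
tilt 0.4991 zdir 0.045 closing 0.0357 x.z 0.0038 y.z 0.4786
top [[300, 182, 12, 11, 100], [294, 188, 17, 15, 71], [397, 249, 47, 65, 555], [444, 306, 22, 18, 307], [469, 369, 170, 111, 6951], [236, 433, 4, 7, 21], [242, 449, 7, 9, 44], [122, 461, 11, 19, 76], [449, 464, 17, 16, 156], [565, 472, 27, 8, 139], [536, 478, 14, 2, 26]]
side [[565, 48, 6, 6, 16], [545, 50, 72, 155, 3399], [500, 99, 14, 4, 38], [500, 108, 12, 3, 32], [489, 168, 14, 5, 49], [488, 176, 13, 4, 36], [277, 216, 9, 15, 96], [428, 230, 12, 23, 216], [380, 232, 35, 36, 268], [478, 233, 14, 5, 49], [478, 241, 12, 4, 34], [329, 355, 6, 4, 17], [467, 386, 5, 4, 16]]
ring corr 0.9991077405186141 ((-0.07186959405911963, 0.008969882024178588), 0.9688065877393298)
oven 0.9946199382866805
```

```bash
python3 -c "
from bench import workorder;print(workorder.hand_in())"
```

```text
the job is handed in; nothing more can be done
None
```

The job is handed in at about 38 s of the 72 s: the bottle stands upright on the bench, the long column is seated within about 2 mm of centre in the rear saddles, and the hatch and ring look flush in the top picture; the worst moment was a brief wrist force of about 103 N (limit 120 N) when an arm joint reached its stop while I was tilting the tool with the column in the grip.

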